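# Press an edging strip home with a trigger bar clamp

## Task

The wooden edging strip on the sample board in the clamping jig still stands proud on its dowels. Squeeze the bar clamp's sprung trigger towards the fixed grip, stroke by stroke, until the sprung pad has pushed the strip fully home and is nipped up firmly on it (15 to 20 N; over 30 N would bruise the strip). Then let the trigger go and hold the release tab down until the jaw has run all the way back, leaving the strip home and the things around the jig where they are.

Things in the scene. Friction and masses are not known exactly. Their poses are not given: they have to be found in the camera images.
- jig: clamping jig fixed on the bench: plywood baseboard 18 mm thick with a trigger bar clamp and a sample board. x = clamp axis, from clamp to board; z up. Origin on the bench under the trigger's pivot; baseboard x -134 to 266, y +-65 mm. Clamp head (black, 38 mm wide) x -92 to 20 mm, 74 mm high, 92 at the pivot. Board fixed at x 168 to 248 mm, top 56 mm up. The jaw's upright is 74 mm high
- grip_top (a point): centre of the top of the black fixed grip that stands upright on the clamp head, 14 mm thick (along jig x), 28 mm wide; its top is 145 mm above the bench, 38.5 mm behind the jig's origin
- trigger_roll (a point): centre of the black cross roll (17 mm dia., 28 mm long) at the trigger's upper end, 58 mm from the pivot; at rest 14 mm ahead of the jig's origin, 131 mm up. Push it to jig -x, or squeeze it and the grip (68 mm over both at rest). The push on it while moving tells the clamping force: about 6 N running free, 8 to 12 as the strip slides, 16.5 at 15 N clamping, 19.5 at 20 N, 25.5 at 30 N
- trigger (a joint): angle of the trigger, rad: 0 = at rest, sprung forward and leaning 0.25 rad to jig +x; 0.64 = end stop, close to the grip. Pivot 74.5 mm above the jig's origin. The first 0.1 rad is idle; a stroke to 0.6 or more advances the bar two 5.2 mm steps, a shorter one one or none. It springs back by itself and must be let right back (below 0.05) between strokes
- tab_top (a point): centre of the top face of the release tab, a black thumb plate 22 x 26 mm behind the grip, 104 mm behind the jig's origin, 88 mm above the bench when up. It presses straight down 12 mm with 8 to 20 N (the tighter the clamp, the more) and springs up again. The ratchet is free while the tab is at least 8 mm down and the trigger is fully let go
- tab (a joint): depth to which the release tab is pressed, m: 0 up, 0.012 fully down
- jaw (a joint): travel of the toothed bar with the jaw along jig +x, m: 0 = run back on its rear stop, to 0.078; starts below 0.03. A ratchet holds it at 5.2 mm steps (it falls back by up to 5 mm when the trigger is let go). A light spring draws it back while the release tab is held down, in up to 2 s
- pad: black sprung pressure pad (56 x 30 mm) ahead of the jaw, that pushes the strip. Its origin is the jig's origin carried along with the pad (x as the jig's): its front face lies 98.5 mm ahead of its origin. It springs back against the jaw by up to 20 mm as it is loaded
- strip: wooden edging strip, 16 (along x) x 118 x 26 mm, origin at its centre, on two dowels in front of the sample board, along which it slides stiffly (about 5 N). Axes as the jig's. Home (flush on the board) its origin is at x = 160 mm in the jig's frame; it starts 6 to 16 mm short of that
- glue: bystander: white plastic bottle with a black cap, 48 mm across, 110 mm high, origin under its centre
- driver: bystander: red-handled screwdriver, 160 mm long, lying on the bench, origin under its middle
- offcut: bystander: wooden offcut 100 x 45 x 19 mm lying on the bench, origin under its centre

How it is judged:
By the outcome, as a careful person would: the job done as asked, in the order asked, and still so for the second after the job is handed in, with the robot touching nothing.
It also fails if it takes over 58 s, if anything falls off the work surface, if the arm or the gripper's body presses on something with over 40 N, if the wrist force passes 120 N, or if a joint passes its speed limit or range.

## Robot

A 6-joint arm with a two-finger parallel gripper is mounted at the origin on the work surface. World frame = base frame: x ahead of the robot, y to its left, z up, the work surface at z = 0. Lengths are in m, angles in rad, forces in N, time in s.
With the tool pointing down it reaches from about 0.35 to 0.975 m from the base axis. Payload 17.4 kg.
Tool frame: the origin (TCP) lies on the centre line of the jaws, within the pads' length; the fingertips stand 19 mm ahead of it and the grasp point (between the pads) is the TCP (robot.tcp_to_tips is the distance from the TCP to the fingertips, in m); x points along the fingers, z is the direction in which the jaws open and shut, and the axes are right-handed (so a half turn about x gives the same grasp; the last joint's range is limited). The gripper opens to 85 mm and grips with 20 to 120 N. Pads are 22 mm wide; open, the fingers measure 114 mm over their backs; the gripper's body (76 mm by 85 mm) begins 54 mm behind the grasp point. The pads swing forward as they close: fully open they stand 13 mm farther back than shut.
Start: joints at [-1.154, 0.116, 1.442, -0, 1.584, -0.038], TCP at [0.297, -0.606, 0.25] pointing down, gripper open.
Joint ranges: [-2.83, 2.83], [-0.83, 2.19], [0.07, 2.5], [-1.14, 4.28], [0.01, 3], [-2.97, 2.97]. Speed limits (rad/s): [1.89, 1.89, 2.22, 3.14, 3.14, 3.14].

## Interface

Orientations are given as a unit quaternion [w, x, y, z].
In Python, from bench import readout, vision, order, robot gives the robot as it stands.
- The arm moves only by the tool apply_moves, never from a script. Its argument "series" is text: rows parted by semicolons, each of 7 numbers parted by spaces: the turn, a rotation vector about the tool's x, y, z in units of 90 degrees (1.0 is 90 degrees), then the shift along the tool's x, y, z in units of 300 mm (1.0 is 300 mm), then the opening, from 0 (shut) to 1 (fully open). A call has 1 to 12 rows; each row is the pose to reach, as a shift and turn from the pose measured when the call began, along the tool's axes at that moment; what a row does not reach only later rows make up. A row lasts 1/12 s, in which the tool goes at most 41.7 mm and 7.16 degrees, less where a joint would pass 70% of its speed; a pose out of reach is approached as far as the arm can. A call with a number of a shift or a turn outside -1 to 1 is refused whole. A call with a gripper value outside its range is refused whole. The fingers move at their own pace and stop on an object; "force" is the grip in N (left out, the last holds). Time passes only in rows, so rows that repeat a pose let the fingers close. It gives the time, the measured TCP pose, the force and the opening at its end, in the units of the state.
- readout.get_state(): the state, without advancing time (a new reading comes with each control period).
- vision.camera(name): name is "side" or "top" or "wrist"; returns the picture (420x560x3 uint8, red, green, blue); there is no depth.
- vision.calibration(name): a dict with "fx", "fy", "cx", "cy" (pixels), "k1" (the pictures are not rectified: a ray, as slopes to the right and down, at radius r is drawn at 1 + k1 r^2 times it, then the intrinsics apply), "position" and "rotation" of the camera in the world; the wrist camera has in their place "tool_from_camera" (4x4, takes a point from camera to tool coordinates, whose origin is the TCP and whose axes are the tool frame's). Camera axes: x right, y down, z forward; pixel columns grow to the right and rows downward; lengths in m; the calibration is good to about 2 mm. A picture is of the moment at which its call begins: read the wrist's pose just before it. calibration takes no time and is no camera call.
- order.job_done(): hands the job in, once; it reports no verdict.
Trained networks look in the newest picture that a camera, given by its name, has taken for a name from the list of things; names that differ only in an ending like _2 or _b are one class to them, and where a whole thing is asked for, a point or a joint stands for the part that bears it (a point fixed in the world has none). Each returns a list of dicts, best first, with "confidence" (0 to 1); they miss things now and then, are a little off and sometimes report something else, mostly with a low value. They report only what shows in the picture. A call takes as long as a camera call.
- vision.regions_of(camera, label): "pixels" (420x560 bool, what is visible of it) and "pixel" ([row, column] in pixels, amid what is visible of it).
- vision.place_of(camera, label): "pixel" ([row, column] in pixels: a listed point, or the origin of a listed thing).
The state is a dict: "time": time; "joint_pos": joint angles; "joint_vel": joint speeds; "joint_efforts": joint torques, N m; "position": TCP position; "tcp_rot": TCP orientation; "force": force on the tool from outside, world axes, zero at the start; "moment": the same for the moment, N m; "width": opening from 0.0 (shut) to 1.0 (fully open).
Only numpy, scipy, OpenCV 4.12 (cv2) and the standard library are available. Lean on these libraries where they do the work, as an engineer would, in place of code of your own. Each camera call takes 0.05 s, during which the arm holds its last target.

## Working session

There is one attempt and no reset: what is moved stays moved. The work goes in short steps, Python scripts to look and compute and a tool call to move; the robot and the scene stay as the last step left them, time stands still between calls to the robot, and variables do not carry over. Pictures are saved under pics/ and viewed, and the job is handed in when it is done.

Besides the shell and the picture viewer there is one more tool, called as name(argument=value, ...) on one line, values as JSON. apply_moves: Moves the arm, as the interface text tells. Its arguments: {"type":"object","properties":{"series":{"type":"string"},"force":{"type":"number"}},"required":["series"]}

```bash
ls; mkdir -p pics; python3 - <<'E'
from bench import readout, vision, order, robot
import cv2
s=readout.get_state(); print(s)
print([a for a in dir(robot) if a[0]!='_'], robot.tcp_to_tips)
for n in ("side","top","wrist"):
    im=vision.camera(n); cv2.imwrite(f"pics/a_{n}.png",im[:,:,::-1]); print(n,vision.calibration(n))
    for l in ("grip_top","trigger_roll","tab_top","pad","strip","jig","glue","driver","offcut"):
        r=vision.place_of(n,l); print(n,l,[(x["pixel"],round(x["confidence"],2)) for x in r[:2]])
print(readout.get_state()["time"])
E
```

```text
pics
{'time': 0.0, 'joint_pos': array([-1.15379488e+00,  1.16448450e-01,  1.44227287e+00, -5.85049813e-07,
        1.58404562e+00, -3.78340399e-02]), 'joint_vel': array([ 0.0019777 , -0.00122637,  0.00063452,  0.00086696, -0.00117009,
        0.00028979]), 'joint_efforts': array([-9.53035556e-05, -7.31976056e+01, -6.32500434e+01, -7.47700619e-05,
        6.18615319e-03, -4.81262953e-05]), 'position': array([ 0.29643238, -0.60621724,  0.24958277]), 'tcp_rot': array([ 0.59951332,  0.37462742,  0.60020082, -0.37416179]), 'force': array([-0.36224983, -0.29587814,  0.72548963]), 'moment': array([ 0.0211225 , -0.03124467,  0.04131018]), 'width': 1.0056688268751688}
['MotionError', 'tcp_to_tips'] 0.019
side {'fx': 471.13100806639056, 'fy': 471.13100806639056, 'cx': 278.2021602842355, 'cy': 212.45587264013346, 'k1': -0.10232448847785731, 'position': array([0.42395604, 0.54864403, 0.52970345]), 'rotation': array([ 0.07882656, -0.1339659 ,  0.86887741, -0.46999101])}
side grip_top [([173.5, 347.5], 0.84)]
side trigger_roll [([197.7, 344.8], 0.64), ([173.7, 346.1], 0.31)]
side tab_top []
side p
[... 814 characters left out ...]
0.4, 275.1], 0.94)]
top offcut [([213.6, 189.4], 0.66)]
wrist {'fx': 310.4587005203987, 'fy': 310.4587005203987, 'cx': 270.7709222884295, 'cy': 209.0412965809939, 'k1': -0.06820601529115149, 'tool_from_camera': array([[ 3.39435405e-04, -2.77813925e-01,  9.60634846e-01,
        -1.23973371e-01],
       [-1.13259511e-04, -9.60634906e-01, -2.77813902e-01,
         6.92709518e-02],
       [ 9.99999936e-01, -1.45011591e-05, -3.57538568e-04,
        -1.58752168e-05],
       [ 0.00000000e+00,  0.00000000e+00,  0.00000000e+00,
         1.00000000e+00]])}
wrist grip_top []
wrist trigger_roll []
wrist tab_top []
wrist pad []
wrist strip []
wrist jig []
wrist glue []
wrist driver []
wrist offcut []
1.5
```

View pics/a_side.png

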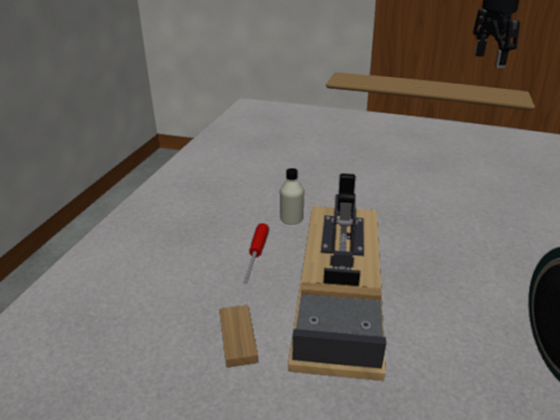

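View pics/a_top.png

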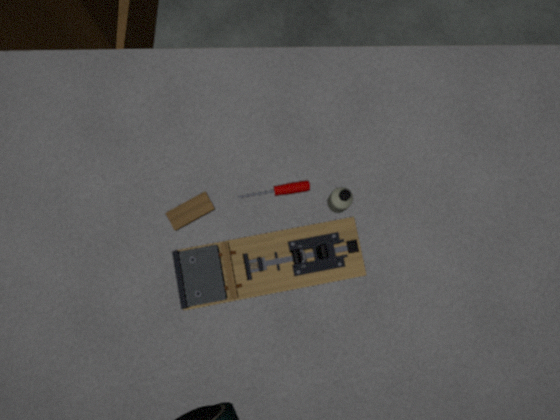

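```bash
cat > h.py <<'E'
import numpy as np, cv2
from scipy.spatial.transform import Rotation as R
def q2R(q): return R.from_quat([q[1],q[2],q[3],q[0]]).as_matrix()
def cam(c,s=None):
    if 'tool_from_camera' in c:
        T=np.array(c['tool_from_camera']); Rw=q2R(s['tcp_rot'])
        return Rw@T[:3,3]+s['position'], Rw@T[:3,:3]
    return np.array(c['position']), q2R(c['rotation'])
def ray(c,px,s=None):
    d=np.array([(px[1]-c['cx'])/c['fx'],(px[0]-c['cy'])/c['fy']])
    u=d.copy()
    for _ in range(20): u=d/(1+c['k1']*(u@u))
    p,Rm=cam(c,s); v=Rm@np.array([u[0],u[1],1]); return p,v/np.linalg.norm(v)
def at_z(c,px,z,s=None):
    p,v=ray(c,px,s); return p+v*(z-p[2])/v[2]
def tri(rs):
    A=np.zeros((3,3));b=np.zeros(3)
    for p,v in rs:
        M=np.eye(3)-np.outer(v,v);A+=M;b+=M@p
    x=np.linalg.solve(A,b); return x,[np.linalg.norm((np.eye(3)-np.outer(v,v))@(x-p)) for p,v in rs]
def proj(c,X,s=None):
    p,Rm=cam(c,s); q=Rm.T@(np.asarray(X)-p); u=q[:2]/q[2]; u=u*(1+c['k1']*(u@u))
    return np.array([c['cy']+c['fy']*u[1],c['cx']+c['fx']*u[0]])
E
python3 - <<'E'
from h import *
from bench import vision
t=vision.calibration('top');s=vision.calibration('side')
print(q2R(t['rotation']))
for n,a,b,z in (("grip",(250.8,323.5),(173.5,347.5),.145),("roll",(256.5,297.6),(197.7,344.8),.131),("tab",(244.7,351.5),None,.088),("strip",(270.7,230.5),(292.9,338.6),.04),("jig",(254.6,303),(254.4,338.7),0),("glue",(202.7,337.9),(214.5,293.9),0)):
    print(n,at_z(t,a,z), at_z(s,b,z) if b else '', tri([ray(t,a),ray(s,b)]) if b else '')
E
```

```text
[[-0.01404534 -0.99059238  0.136123  ]
 [-0.99989692  0.01350862 -0.00486585]
 [ 0.00298124 -0.13617731 -0.99067999]]
grip [ 0.53430041 -0.15326374  0.145     ] [ 0.53316444 -0.16306664  0.145     ] (array([ 0.53282317, -0.15277126,  0.1505136 ]), [np.float64(0.0012249401685362547), np.float64(0.0012249401685365969)])
roll [ 0.52477741 -0.10496286  0.131     ] [ 0.52577935 -0.10595243  0.131     ] (array([ 0.52517671, -0.10486156,  0.13168861]), [np.float64(0.0004280253858220681), np.float64(0.00042802538582211385)])
tab [ 0.54847049 -0.21686309  0.088     ]  
strip [0.50032275 0.03096092 0.04      ] [0.50411448 0.02025709 0.04      ] (array([0.50140292, 0.03035211, 0.0494779 ]), [np.float64(0.001167133740257208), np.float64(0.001167133740257199)])
jig [ 0.53350932 -0.12514106  0.        ] [ 0.5314559  -0.12285856  0.        ] (array([ 0.53273737, -0.12541044, -0.0020794 ]), [np.float64(0.0008625772003261202), np.float64(0.0008625772003260036)])
glue [ 0.64777463 -0.20577631  0.        ] [ 0.64603805 -0.22556168  0.        ] (array([ 0.64276536, -0.20404343,  0.01466785]), [np.float64(0.0028150928043374074), np.float64(0.0028150928043376316)])
```

```bash
python3 - <<'E'
from h import *
from bench import readout, vision
s=readout.get_state();Rw=q2R(s['tcp_rot']); print(Rw.round(3)); 
for i in range(3): print("xyz"[i],Rw[:,i],np.degrees(np.arctan2(Rw[1,i],Rw[0,i])))
im=vision.camera('side'); 
im=cv2.imread('pics/a_side.png')[160:380,200:400]; cv2.imwrite('pics/as.png',cv2.resize(im,None,fx=2.7,fy=2.7,interpolation=cv2.INTER_CUBIC))
im=cv2.imread('pics/a_top.png')[170:320,160:380]; cv2.imwrite('pics/at.png',cv2.resize(im,None,fx=3.6,fy=3.6,interpolation=cv2.INTER_CUBIC))
E
```

```text
[[ 0.     0.898  0.439]
 [ 0.     0.439 -0.898]
 [-1.     0.    -0.   ]]
x [ 1.65582212e-05  8.92814027e-06 -1.00000000e+00] 28.33340508956168
y [8.98348330e-01 4.39283824e-01 1.87970380e-05] 26.058195233119775
z [ 4.39283824e-01 -8.98348330e-01 -7.46821148e-07] -63.941804766075904
```

View pics/as.png

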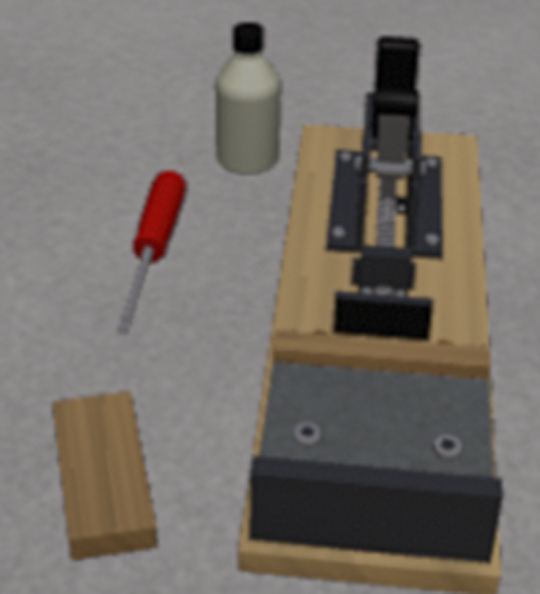

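View pics/at.png

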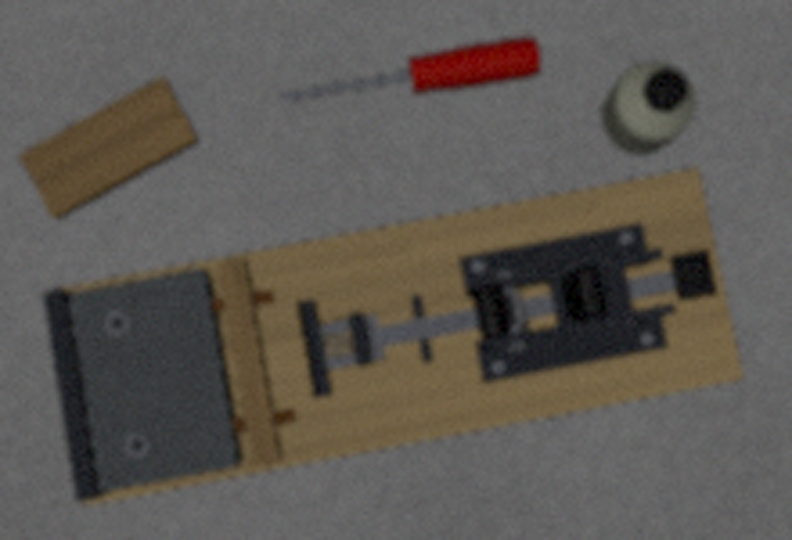

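```bash
python3 - <<'E'
from h import *
from bench import vision
from scipy.optimize import least_squares
t=vision.calibration('top');s=vision.calibration('side')
f=lambda x,y:(170+(y+.5)/3.6-.5,160+(x+.5)/3.6-.5)
g=lambda x,y:(160+(y+.5)/2.7-.5,200+(x+.5)/2.7-.5)
obs=[(t,f(697,170),(-.134,-.065,.018)),(t,f(741,379),(-.134,.065,.018)),(t,(250.8,323.5),(-.0385,0,.145)),(t,(256.5,297.6),(.014,0,.131)),(t,f(694,275),(-.104,0,.088)),
(s,(173.5,347.5),(-.0385,0,.145)),(s,(197.7,344.8),(.014,0,.131)),(s,g(305,127),(-.134,-.065,.018)),(s,g(478,137),(-.134,.065,.018)),
(s,g(241,569),(.266,-.065,.018)),(s,g(497,575),(.266,.065,.018))]
def res(p,full=False):
    c,sn=np.cos(p[2]),np.sin(p[2]);o=[]
    for cm,px,X in obs:
        W=[p[0]+c*X[0]-sn*X[1],p[1]+sn*X[0]+c*X[1],X[2]]; o.append(proj(cm,W)-px)
    return np.array(o) if full else np.ravel(o)
r=least_squares(res,[.5275,-.117,1.76],loss='soft_l1'); print(r.x,np.degrees(r.x[2])); print(res(r.x,True).round(1))
E
```

```text
[ 0.52655461 -0.11680306  1.74785754] 100.14485997528132
[[-0.4  0.8]
 [ 0.5  1.5]
 [ 0.5  0.8]
 [ 0.4 -1. ]
 [ 0.4  0.3]
 [ 2.2 -1. ]
 [ 1.1  0.7]
 [-0.2 -2. ]
 [ 0.2 -1.3]
 [-4.7 -1.7]
 [ 2.2  1.7]]
```

apply_moves(series="0.177 0 0 0 0.73 -0.665 0;0.177 0 0 0 0.73 -0.665 0;0.177 0 0 0 0.73 -0.665 0;0.177 0 0 0 0.73 -0.665 0;0.177 0 0 0 0.73 -0.665 0;0.177 0 0 0 0.73 -0.665 0;0.177 0 0 0 0.73 -0.665 0;0.177 0 0 0 0.73 -0.665 0", force=60)

```text
time: 2.22
position: [0.4072, -0.3264, 0.251]
tcp_rot: [0.543, 0.453, 0.543, -0.453]
force: [-0.2, -0.4, -0.0]
width: -0.003
```

apply_moves(series="0 0 0 0 0.515 -0.824 0;0 0 0 0 0.515 -0.824 0;0 0 0 0 0.515 -0.824 0;0 0 0 0 0.515 -0.824 0;0 0 0 0.17 0.515 -0.824 0;0 0 0 0.17 0.515 -0.824 0;0 0 0 0.17 0.515 -0.824 0;0 0 0 0.17 0.515 -0.824 0;0 0 0 0.17 0.515 -0.824 0;0 0 0 0.17 0.515 -0.824 0")

```text
time: 3.05
position: [0.5151, -0.0551, 0.2]
tcp_rot: [0.543, 0.453, 0.543, -0.452]
force: [-0.3, -0.4, 0.4]
width: 0.002
```

```bash
cat >> h.py <<'E'
J=np.array([.52655,-.1168]); YAW=1.74786
def jig(p):
    c,s=np.cos(YAW),np.sin(YAW); d=np.asarray(p)[:2]-J; return np.array([c*d[0]+s*d[1],-s*d[0]+c*d[1],p[2]])
def world(q):
    c,s=np.cos(YAW),np.sin(YAW); return np.array([J[0]+c*q[0]-s*q[1],J[1]+s*q[0]+c*q[1],q[2]])
E
python3 - <<'E'
from h import *
from bench import readout, vision
s=readout.get_state();Rw=q2R(s['tcp_rot']); print(s['time'],jig(s['position']),s['force'],Rw.round(4).tolist())
im=vision.camera('wrist'); cv2.imwrite('pics/b.png',im[:,:,::-1]); c=vision.calibration('wrist')
for l,z in (("grip_top",.145),("trigger_roll",.131),("tab_top",.088),("pad",0),("strip",.04)):
    for d in vision.place_of('wrist',l)[:1]: print(l,d['pixel'],d['confidence'],jig(at_z(c,d['pixel'],z,s)))
E
```

```text
3.05 [0.06280229 0.00041138 0.20000544] [-0.31931042 -0.37359732  0.44562049] [[0.0009, 0.9835, 0.1808], [0.0003, 0.1808, -0.9835], [-1.0, 0.001, -0.0001]]
grip_top [236.4, 433.1] 0.56 [-0.0394813   0.00024719  0.145     ]
trigger_roll [228.2, 342.3] 0.95 [ 0.01525529 -0.00017036  0.131     ]
tab_top [210.3, 477.6] 0.69 [-0.10671122 -0.00046424  0.088     ]
strip [194.1, 175.3] 0.97 [ 0.15286819 -0.00118382  0.04      ]
```

View pics/b.png

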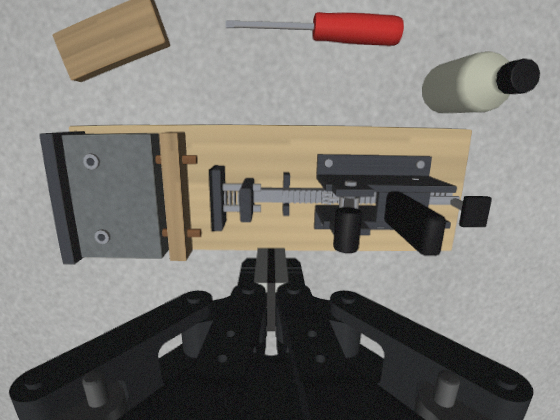

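apply_moves(series="0 0 0 0.11 0 0 0;0 0 0 0.223 0 0 0;0 0 0 0.223 0 0.04 0;0 0 0 0.223 0 0.06 0;0 0 0 0.223 0 0.06 0")

```text
time: 3.77
position: [0.519, -0.0758, 0.1357]
tcp_rot: [0.543, 0.455, 0.541, -0.453]
force: [-0.5, -0.2, 0.8]
width: 0.001
```

```bash
cat > st.py <<'E'
from h import *
from bench import readout, vision
import sys
s=readout.get_state(); f=s['force']; c,sn=np.cos(YAW),np.sin(YAW)
print(round(s['time'],3),jig(s['position']).round(4),'Fjig',np.round([c*f[0]+sn*f[1],-sn*f[0]+c*f[1],f[2]],2))
if len(sys.argv)>1:
    n=sys.argv[1]; im=vision.camera('wrist'); cv2.imwrite(f'pics/{n}.png',im[:,:,::-1]); c=vision.calibration('wrist')
    for l,z in (("trigger_roll",.131),("strip",.04),("tab_top",.088)):
        for d in vision.place_of('wrist',l)[:1]: print(l,np.round(d['pixel'],1),round(d['confidence'],2),jig(at_z(c,d['pixel'],z,s)).round(4))
E
python3 st.py c
```

```text
3.767 [0.0417 0.0002 0.1357] Fjig [-0.16  0.52  0.77]
trigger_roll [280.1 331.5] 0.68 [0.0132 0.0025 0.131 ]
strip [216.9 123.4] 0.98 [0.1524 0.0002 0.04  ]
tab_top [242.7 508.4] 0.84 [-0.1067  0.0022  0.088 ]
```

View pics/c.png

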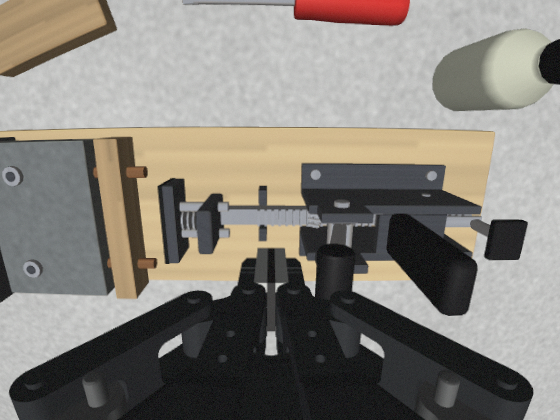

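apply_moves(series="0 0 0 0.008 0 0.02 0;0 0 0 0.008 0 0.04 0;0 0 0 0.008 0 0.06 0;0 0 0 0.008 0 0.08 0;0 0 0 0.008 0 0.1 0;0 0 0 0.008 0 0.12 0;0 0 0 0.008 0 0.12 0")

```text
time: 4.55
position: [0.5256, -0.1105, 0.1333]
tcp_rot: [0.544, 0.455, 0.541, -0.452]
force: [0.7, 3.7, 2.2]
width: 0.003
```

```bash
python3 st.py d
```

```text
4.55 [ 6.300e-03 -1.000e-04  1.333e-01] Fjig [ 3.52 -1.35  2.21]
trigger_roll [278.7 317.7] 0.81 [-1.53e-02  1.00e-04  1.31e-01]
strip [218.3  73.3] 0.74 [0.1555 0.0003 0.04  ]
tab_top [242.4 456.1] 0.94 [-0.1056  0.0002  0.088 ]
```

View pics/d.png

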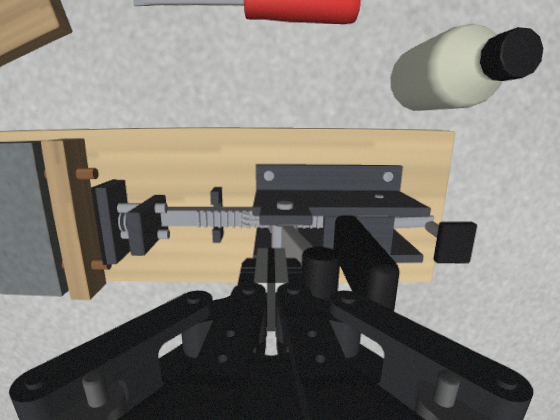

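apply_moves(series="0 0 0 0 0 0.006 0;0 0 0 0 0 0.012 0;0 0 0 0 0 0.012 0")

```text
time: 5.0
position: [0.5259, -0.113, 0.1329]
tcp_rot: [0.544, 0.454, 0.542, -0.452]
force: [1.2, 4.9, 0.3]
width: -0.003
```

```bash
python3 st.py e
```

```text
5.0 [ 0.0039 -0.      0.1329] Fjig [ 4.58 -2.03  0.27]
trigger_roll [280.5 317.5] 0.78 [-0.0176  0.0009  0.131 ]
strip [220.3  72.9] 0.8 [0.1535 0.0021 0.04  ]
tab_top [241.7 453.6] 0.98 [-0.1061 -0.0004  0.088 ]
```

apply_moves(series="0 0 0 0 0 0.009 0;0 0 0 0 0 0.009 0")

```text
time: 5.37
position: [0.5263, -0.1154, 0.1326]
tcp_rot: [0.543, 0.454, 0.542, -0.452]
force: [1.1, 5.6, -1.7]
width: 0.005
```

```bash
python3 st.py
```

```text
5.367 [0.0014 0.     0.1326] Fjig [ 5.28 -2.03 -1.65]
```

apply_moves(series="0 0 0 0 0 0.005 0;0 0 0 0 0 0.005 0")

```text
time: 5.53
position: [0.5265, -0.1166, 0.1323]
tcp_rot: [0.543, 0.455, 0.542, -0.452]
force: [1.5, 6.3, -1.3]
width: 0.001
```

```bash
python3 st.py f
```

```text
5.533 [0.0002 0.     0.1323] Fjig [ 5.97 -2.56 -1.28]
trigger_roll [278.7 317.1] 0.67 [-0.021  -0.0003  0.131 ]
strip [245.9 450.6] 0.57 [-0.1385  0.0222  0.04  ]
tab_top [204.  272.9] 0.46 [-0.0012 -0.0237  0.088 ]
```

View pics/f.png

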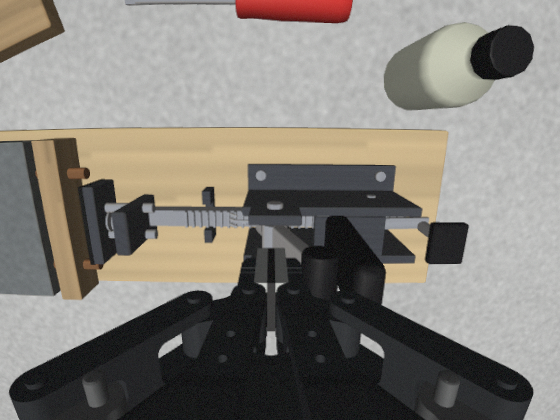

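apply_moves(series="0 0 0 0 0 -0.1 0;0 0 0 0 0 -0.135 0;0 0 0 0 0 -0.135 0;0 0 0 0 0 -0.135 0;0 0 0 0 0 -0.135 0")

```text
time: 6.15
position: [0.5194, -0.0772, 0.1325]
tcp_rot: [0.544, 0.454, 0.542, -0.452]
force: [0.2, -0.5, 1.1]
width: 0.002
```

```bash
python3 st.py g
```

```text
6.15 [4.020e-02 1.000e-04 1.325e-01] Fjig [-0.48 -0.08  1.11]
trigger_roll [280.7 330.5] 0.75 [0.0129 0.0009 0.131 ]
strip [222.  118.9] 0.69 [0.1536 0.0034 0.04  ]
tab_top [242.3 511.3] 0.79 [-0.1072  0.0002  0.088 ]
```

View pics/g.png

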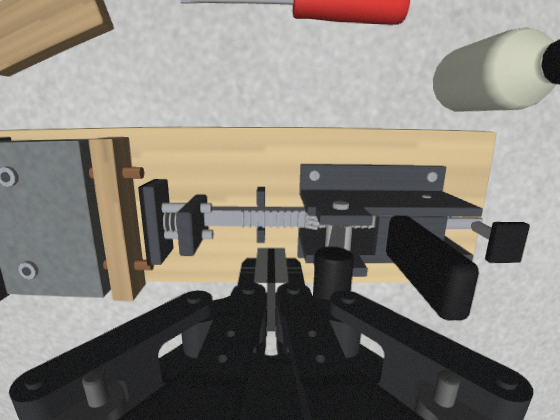

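apply_moves(series="0 0 0 0 0 0.02 0;0 0 0 0 0 0.04 0;0 0 0 0 0 0.06 0;0 0 0 0 0 0.075 0;0 0 0 0 0 0.09 0;0 0 0 0 0 0.105 0")

```text
time: 6.85
position: [0.5251, -0.1087, 0.1327]
tcp_rot: [0.543, 0.455, 0.542, -0.452]
force: [-1.3, 6.9, 3.3]
width: 0.004
```

```bash
python3 st.py
```

```text
6.85 [ 0.0082 -0.      0.1327] Fjig [7.   0.03 3.31]
```

apply_moves(series="0 0 0 0 0 0.01 0;0 0 0 0 0 0.02 0;0 0 0 0 0 0.027 0")

```text
time: 7.1
position: [0.5264, -0.1169, 0.132]
tcp_rot: [0.542, 0.455, 0.543, -0.452]
force: [1.7, 9.5, -6.3]
width: -0.001
```

```bash
python3 st.py
```

```text
7.1 [-0.00e+00  1.00e-04  1.32e-01] Fjig [ 9.05 -3.37 -6.34]
```

apply_moves(series="0 0 0 0 0 -0.1 0;0 0 0 0 0 -0.135 0;0 0 0 0 0 -0.135 0;0 0 0 0 0 -0.135 0;0 0 0 0 0 -0.135 0")

```text
time: 7.52
position: [0.5195, -0.0776, 0.1322]
tcp_rot: [0.543, 0.455, 0.542, -0.452]
force: [1.0, -0.4, 0.4]
width: -0.001
```

```bash
python3 st.py i
```

```text
7.517 [3.980e-02 1.000e-04 1.322e-01] Fjig [-0.55 -0.92  0.37]
strip [220.2 118.1] 0.98 [0.1538 0.0018 0.04  ]
tab_top [245.5 511. ] 0.96 [-0.1072  0.0022  0.088 ]
```

View pics/i.png

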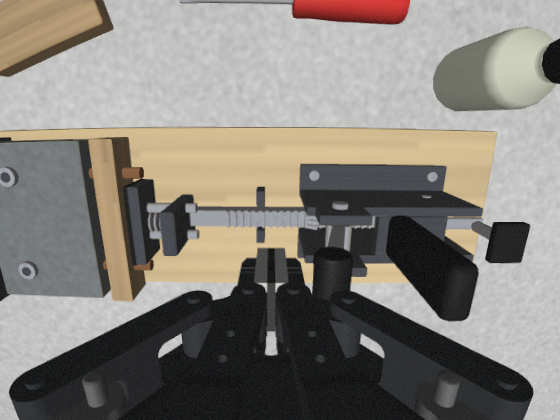

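apply_moves(series="0 0 0 0 0 0.02 0;0 0 0 0 0 0.04 0;0 0 0 0 0 0.06 0;0 0 0 0 0 0.075 0;0 0 0 0 0 0.09 0;0 0 0 0 0 0.105 0")

```text
time: 8.22
position: [0.5252, -0.1088, 0.1324]
tcp_rot: [0.542, 0.456, 0.543, -0.452]
force: [-2.2, 9.7, 4.3]
width: -0.004
```

```bash
python3 st.py
```

```text
8.217 [ 0.0081 -0.      0.1324] Fjig [9.98 0.48 4.33]
```

apply_moves(series="0 0 0 0 0 0.01 0;0 0 0 0 0 0.02 0")

```text
time: 8.38
position: [0.5261, -0.1148, 0.1319]
tcp_rot: [0.541, 0.456, 0.543, -0.451]
force: [-0.1, 8.8, -3.8]
width: -0.002
```

apply_moves(series="0 0 0 0 0 0.008 0")

```text
time: 8.47
position: [0.5265, -0.1171, 0.1315]
tcp_rot: [0.541, 0.457, 0.544, -0.451]
force: [-0.1, 9.9, -1.0]
width: -0.003
```

```bash
python3 st.py j
```

```text
8.467 [-3.000e-04  1.000e-04  1.315e-01] Fjig [ 9.76 -1.6  -1.04]
trigger_roll [280.  318.5] 0.56 [-2.20e-02 -1.00e-04  1.31e-01]
strip [220.4  63.3] 0.68 [0.1578 0.0022 0.04  ]
tab_top [297.  368.8] 0.72 [-0.0608  0.0355  0.088 ]
```

View pics/j.png

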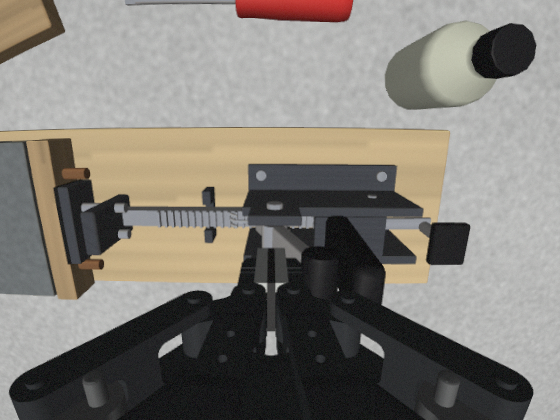

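apply_moves(series="0 0 0 -0.003 0 -0.1 0;0 0 0 -0.003 0 -0.135 0;0 0 0 -0.003 0 -0.135 0;0 0 0 -0.003 0 -0.135 0;0 0 0 -0.003 0 -0.135 0")

```text
time: 9.08
position: [0.5195, -0.0779, 0.1327]
tcp_rot: [0.541, 0.457, 0.544, -0.451]
force: [-0.3, 0.6, 0.1]
width: 0.003
```

```bash
python3 st.py k;python3 - <<'E'
from h import *
from bench import readout
print(q2R(readout.get_state()['tcp_rot']).round(4))
E
```

```text
9.083 [3.950e-02 1.000e-04 1.327e-01] Fjig [0.65 0.21 0.06]
trigger_roll [282.2 329.9] 0.72 [0.0124 0.0017 0.131 ]
strip [218.5 110.8] 0.56 [0.16   0.0008 0.04  ]
tab_top [244.  510.5] 0.93 [-0.1065  0.0013  0.088 ]
[[ 0.0017  0.9845  0.1754]
 [ 0.0084  0.1754 -0.9845]
 [-1.      0.0032 -0.008 ]]
```

View pics/k.png

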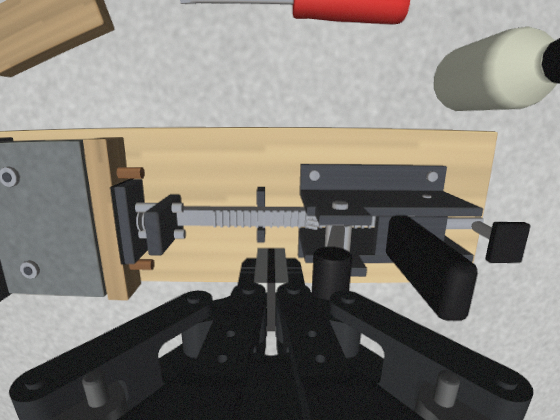

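apply_moves(series="0 0 0 0 0 0.02 0;0 0 0 0 0 0.04 0;0 0 0 0 0 0.055 0;0 0 0 0 0 0.065 0;0 0 0 0 0 0.075 0;0 0 0 0 0 0.083 0")

```text
time: 9.78
position: [0.5241, -0.1025, 0.133]
tcp_rot: [0.54, 0.457, 0.544, -0.451]
force: [-2.1, 7.7, 6.6]
width: -0.0
```

```bash
python3 st.py
```

```text
9.783 [ 1.45e-02 -1.00e-04  1.33e-01] Fjig [7.91 0.71 6.55]
```

apply_moves(series="0 0 0 0 0 0.01 0")

```text
time: 9.87
position: [0.5247, -0.1054, 0.1332]
tcp_rot: [0.54, 0.458, 0.544, -0.451]
force: [-2.9, 8.0, -0.3]
width: -0.001
```

```bash
python3 st.py
```

```text
9.867 [ 0.0115 -0.0002  0.1332] Fjig [ 8.37  1.48 -0.27]
```

apply_moves(series="0 0 0 0 0 0.01 0")

```text
time: 9.95
position: [0.5252, -0.1082, 0.1331]
tcp_rot: [0.54, 0.458, 0.545, -0.45]
force: [-2.5, 12.2, 1.1]
width: -0.002
```

apply_moves(series="0 0 0 0 0 0.01 0")

```text
time: 10.03
position: [0.5256, -0.1109, 0.133]
tcp_rot: [0.539, 0.458, 0.545, -0.45]
force: [-1.0, 12.2, 1.0]
width: -0.002
```

apply_moves(series="0 0 0 0 0 0.01 0")

```text
time: 10.12
position: [0.526, -0.1136, 0.1327]
tcp_rot: [0.538, 0.459, 0.546, -0.449]
force: [-1.2, 12.1, 0.5]
width: -0.001
```

```bash
python3 st.py
```

```text
10.117 [ 3.300e-03 -1.000e-04  1.327e-01] Fjig [12.17 -0.92  0.47]
```

apply_moves(series="0 0 0 0 0 0.008 0")

```text
time: 10.2
position: [0.5264, -0.1156, 0.1324]
tcp_rot: [0.537, 0.459, 0.547, -0.449]
force: [-1.3, 11.4, 0.1]
width: 0.001
```

apply_moves(series="0 0 0 0 0 0.005 0")

```text
time: 10.28
position: [0.5266, -0.1168, 0.1322]
tcp_rot: [0.537, 0.46, 0.547, -0.448]
force: [-2.2, 12.0, 3.6]
width: -0.001
```

```bash
python3 st.py l; python3 - <<'E'
from h import *
from bench import readout
s=readout.get_state();print(q2R(s['tcp_rot']).round(4), s['force'],s['moment'])
E
```

```text
10.283 [ 0.000e+00 -1.000e-04  1.322e-01] Fjig [12.17  0.05  3.65]
trigger_roll [282.7 315.9] 0.91 [-0.0206  0.0013  0.131 ]
strip [218.7  62. ] 0.75 [0.1624 0.0016 0.04  ]
tab_top [246.  451.5] 0.79 [-0.1061  0.0013  0.088 ]
[[-9.000e-04  9.845e-01  1.755e-01]
 [ 2.200e-02  1.755e-01 -9.842e-01]
 [-9.998e-01  3.000e-03 -2.180e-02]] [-2.23800703 11.09654901  1.47025648] [ 1.72027909  0.19526748 -0.01566111]
```

View pics/l.png

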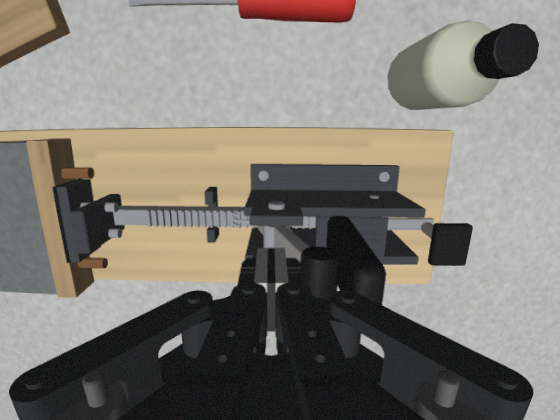

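apply_moves(series="0 -0.014 0 0 0 -0.1 0;0 -0.014 0 0 0 -0.133 0;0 -0.014 0 0 0 -0.133 0;0 -0.014 0 0 0 -0.133 0;0 -0.014 0 0 0 -0.133 0")

```text
time: 10.9
position: [0.5198, -0.0782, 0.1331]
tcp_rot: [0.543, 0.455, 0.541, -0.453]
force: [0.6, 0.2, -0.3]
width: -0.006
```

```bash
python3 st.py m; python3 - <<'E'
from h import *
from bench import readout
s=readout.get_state();print(q2R(s['tcp_rot']).round(4))
E
```

```text
10.9 [ 3.920e-02 -1.000e-04  1.331e-01] Fjig [ 0.09 -0.6  -0.33]
trigger_roll [281.3 329.6] 0.82 [0.0121 0.0014 0.131 ]
strip [216.7 111.2] 0.91 [ 0.1582 -0.0011  0.04  ]
tab_top [242.3 506.4] 0.75 [-0.1054  0.0007  0.088 ]
[[ 2.700e-03  9.846e-01  1.748e-01]
 [ 4.000e-04  1.748e-01 -9.846e-01]
 [-1.000e+00  2.800e-03  1.000e-04]]
```

View pics/m.png

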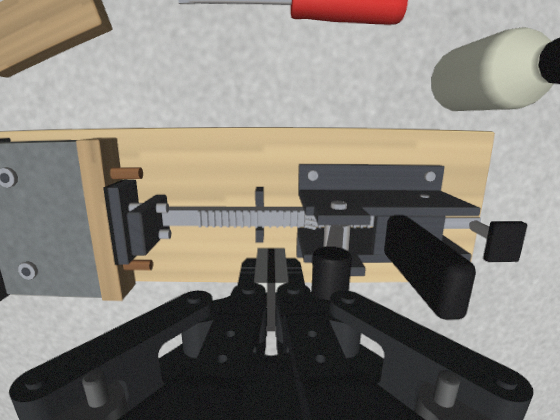

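apply_moves(series="0 0 0 0 0 0.02 0;0 0 0 0 0 0.035 0;0 0 0 0 0 0.045 0;0 0 0 0 0 0.055 0;0 0 0 0 0 0.065 0")

```text
time: 11.52
position: [0.5232, -0.0968, 0.1338]
tcp_rot: [0.542, 0.456, 0.542, -0.453]
force: [-5.1, 16.4, 11.0]
width: -0.007
```

```bash
python3 st.py
```

```text
11.517 [ 0.0203 -0.0003  0.1338] Fjig [17.    2.11 10.98]
```

apply_moves(series="0 0 0 0 0 0.01 0")

```text
time: 11.6
position: [0.5237, -0.099, 0.1344]
tcp_rot: [0.541, 0.456, 0.542, -0.452]
force: [-6.7, 15.2, 5.2]
width: 0.001
```

```bash
python3 st.py
```

```text
11.6 [ 0.018  -0.0004  0.1344] Fjig [16.1   3.9   5.18]
```

apply_moves(series="0 0 0 0 0 0.006 0")

```text
time: 11.68
position: [0.5239, -0.1001, 0.1345]
tcp_rot: [0.541, 0.457, 0.543, -0.451]
force: [-5.6, 15.1, 4.2]
width: -0.001
```

```bash
python3 st.py
```

```text
11.683 [ 0.0169 -0.0003  0.1345] Fjig [15.88  2.82  4.16]
```

apply_moves(series="0 0 0 0 0 0.007 0")

```text
time: 11.77
position: [0.524, -0.1012, 0.1346]
tcp_rot: [0.54, 0.457, 0.544, -0.451]
force: [-4.2, 16.0, 5.7]
width: 0.001
```

```bash
python3 st.py
```

```text
11.767 [ 0.0158 -0.0002  0.1346] Fjig [16.51  1.36  5.73]
```

apply_moves(series="0 0 0 0 0 0.006 0")

```text
time: 11.85
position: [0.5242, -0.1021, 0.1347]
tcp_rot: [0.539, 0.458, 0.545, -0.45]
force: [-3.7, 14.8, 6.1]
width: -0.001
```

```bash
python3 st.py
```

```text
11.85 [ 0.0149 -0.0003  0.1347] Fjig [15.25  1.04  6.13]
```

apply_moves(series="0 0 0 0 0 0.011 0")

```text
time: 11.93
position: [0.5246, -0.1043, 0.1348]
tcp_rot: [0.538, 0.458, 0.546, -0.449]
force: [-6.0, 15.8, 6.3]
width: 0.0
```

```bash
python3 st.py
```

```text
11.933 [ 0.0126 -0.0003  0.1348] Fjig [16.6   3.11  6.32]
```

apply_moves(series="0 0 0 0 0 0.011 0")

```text
time: 12.02
position: [0.525, -0.1066, 0.1349]
tcp_rot: [0.537, 0.459, 0.547, -0.448]
force: [-4.7, 16.4, 5.3]
width: 0.001
```

```bash
python3 st.py n;python3 - <<'E'
from h import *
from bench import readout
s=readout.get_state();print(q2R(s['tcp_rot']).round(4))
E
```

```text
12.017 [ 0.0103 -0.0003  0.1349] Fjig [17.02  1.77  5.27]
trigger_roll [281.6 316.1] 0.59 [-0.0107  0.0021  0.131 ]
tab_top [244.1 463.5] 0.7 [-0.105  0.001  0.088]
[[-0.0014  0.9843  0.1764]
 [ 0.0203  0.1764 -0.9841]
 [-0.9998  0.0022 -0.0202]]
```

View pics/n.png

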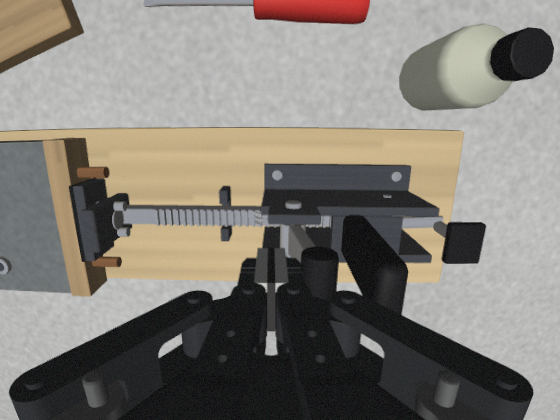

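```bash
python3 - <<'E'
import cv2, numpy as np
rows=[]
for n,x0 in (('c',130),('i',95),('m',70),('n',40)):
    im=cv2.imread(f'pics/{n}.png')[160:280,x0:x0+130]; im=cv2.resize(im,None,fx=3,fy=2.4*1.25,interpolation=cv2.INTER_CUBIC)
    im=cv2.convertScaleAbs(im,alpha=1.6,beta=20)
    for k in range(0,130,10): cv2.line(im,(k*3,0),(k*3,6 if k%50 else 14),(0,0,255),1)
    rows.append(im[:295])
cv2.imwrite('pics/z1.png',np.vstack([np.hstack(rows[:2]),np.hstack(rows[2:])]))
E
```

```text
(no output)
```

View pics/z1.png

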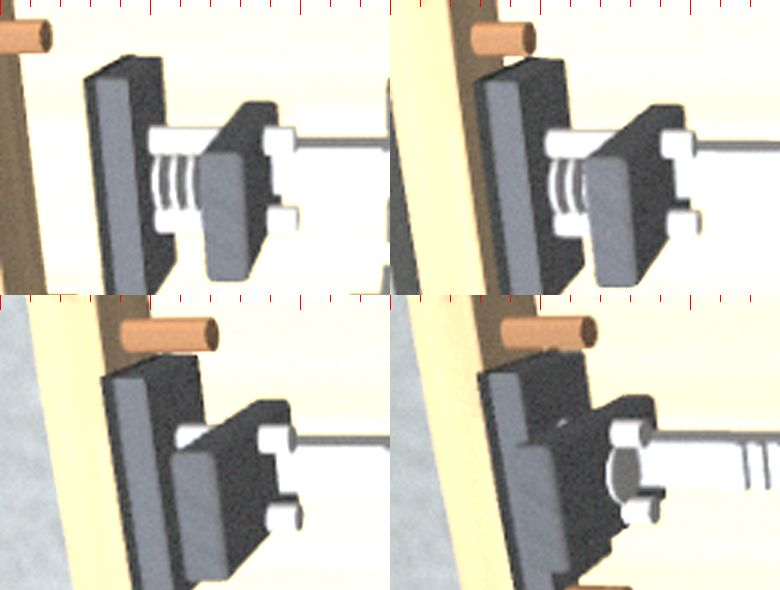

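```bash
cat > jw.py <<'E'
from h import *
from bench import vision, readout
c=vision.calibration('wrist')
# saved tcp poses (position, quat) for pics
P={'c':([.519,-.0758,.1357],[.543,.455,.541,-.453]),'i':([.5195,-.0776,.1322],[.543,.455,.542,-.452]),
'm':([.5198,-.0782,.1331],[.543,.455,.541,-.453]),'n':([.525,-.1066,.1349],[.537,.459,.547,-.448])}
jt={'c':(224.5,216),'i':(221.5,221),'m':(200.5,220.5),'n':(153,213)}
pt={'c':(98,80),'i':(98,82),'m':(115,82),'n':(98,78)}
x0={'c':130,'i':95,'m':70,'n':40}
for n in P:
    q=np.array(P[n][1]);q/=np.linalg.norm(q); s=dict(position=np.array(P[n][0]),tcp_rot=q)
    f=lambda u:(160+(u[1]+.5)/3-.5,x0[n]+(u[0]+.5)/3-.5)
    print(n,'jaw top',jig(at_z(c,f(jt[n]),.074,s)).round(4),[ (z,jig(at_z(c,f(pt[n]),z,s)).round(4)[:2]) for z in (.06,.065,.07)])
E
python3 jw.py
```

```text
c jaw top [ 0.0837 -0.0006  0.074 ] [(0.06, array([ 0.1132, -0.0273])), (0.065, array([ 0.1114, -0.0284])), (0.07, array([ 0.1096, -0.0294]))]
i jaw top [ 0.1042 -0.0008  0.074 ] [(0.06, array([ 0.1337, -0.0277])), (0.065, array([ 0.1313, -0.0287])), (0.07, array([ 0.1289, -0.0298]))]
m jaw top [ 0.1244 -0.0008  0.074 ] [(0.06, array([ 0.1464, -0.028 ])), (0.065, array([ 0.1437, -0.029 ])), (0.07, array([ 0.141 , -0.0301]))]
n jaw top [ 0.1298 -0.0007  0.074 ] [(0.06, array([ 0.1471, -0.028 ])), (0.065, array([ 0.1436, -0.029 ])), (0.07, array([ 0.1401, -0.0301]))]
```

apply_moves(series="0 0 0 0 0 0.012 0")

```text
time: 12.3
position: [0.5254, -0.1089, 0.1349]
tcp_rot: [0.536, 0.459, 0.548, -0.448]
force: [-5.0, 17.3, 5.7]
width: -0.003
```

```bash
python3 st.py
```

```text
12.3 [ 0.008  -0.0002  0.1349] Fjig [17.96  1.9   5.69]
```

```bash
cat > zz.py <<'E'
import sys,json
from h import *
from bench import vision, readout
n,x0=sys.argv[1],int(sys.argv[2])
s=readout.get_state(); im=vision.camera('wrist'); cv2.imwrite(f'pics/{n}.png',im[:,:,::-1])
json.dump(dict(position=list(s['position']),tcp_rot=list(s['tcp_rot'])),open(f'pics/{n}.json','w'))
z=cv2.resize(im[160:280,x0:x0+130,::-1],None,fx=4,fy=4,interpolation=cv2.INTER_CUBIC); z=cv2.convertScaleAbs(z,alpha=1.6,beta=20)
cv2.imwrite(f'pics/{n}_z.png',z); print(s['time'],jig(s['position']).round(4))
E
cat > mm.py <<'E'
import sys,json
from h import *
from bench import vision
n,x0=sys.argv[1],int(sys.argv[2]); a=list(map(float,sys.argv[3:]))
s=json.load(open(f'pics/{n}.json'));s={k:np.array(v) for k,v in s.items()};c=vision.calibration('wrist')
f=lambda x,y:(160+(y+.5)/4-.5,x0+(x+.5)/4-.5)
J1=jig(at_z(c,f(*a[:2]),.074,s));P1=jig(at_z(c,f(*a[2:4]),.0605,s));print('jaw',J1.round(4),'pad',P1.round(4),'diff',(P1-J1)[0].round(4))
E
python3 zz.py o 40
```

```text
12.3 [ 0.008  -0.0002  0.1349]
```

View pics/o_z.png

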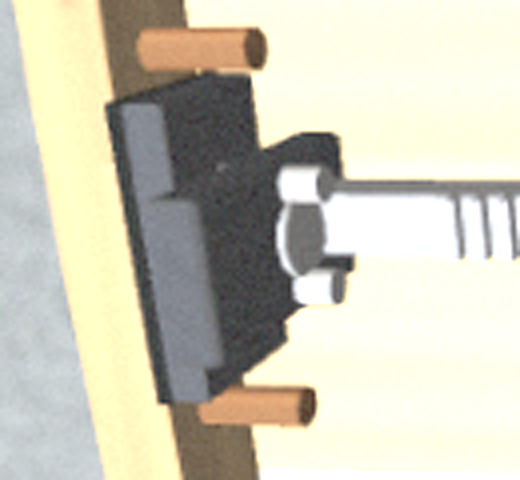

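```bash
python3 mm.py o 40 187 283 122 105
```

```text
jaw [ 0.1309 -0.0006  0.074 ] pad [ 0.1465 -0.0277  0.0605] diff 0.0157
```

apply_moves(series="0 -0.016 0 0.003 0 -0.08 0;0 -0.016 0 0.003 0 -0.11 0;0 -0.016 0 0.003 0 -0.11 0;0 -0.016 0 0.003 0 -0.11 0;0 -0.016 0 0.003 0 -0.11 0")

```text
time: 12.77
position: [0.5197, -0.0775, 0.1348]
tcp_rot: [0.543, 0.454, 0.542, -0.453]
force: [0.1, -0.8, 0.4]
width: 0.002
```

```bash
python3 st.py; python3 zz.py p 70
```

```text
12.767 [ 0.0399 -0.0002  0.1348] Fjig [-0.79 -0.01  0.4 ]
12.7667 [ 0.0399 -0.0002  0.1348]
```

View pics/p_z.png

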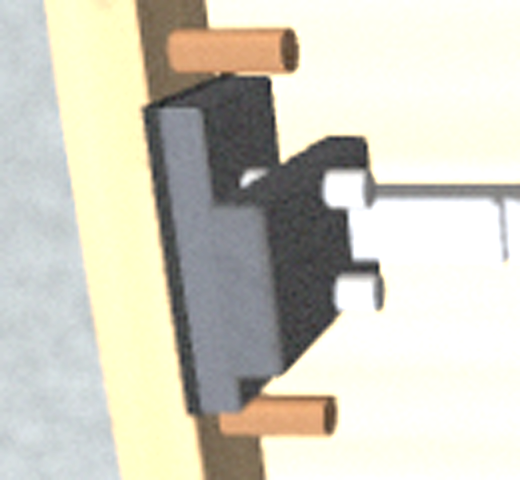

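View pics/p.png

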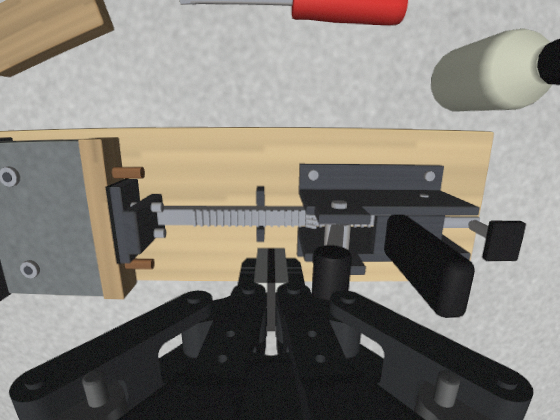

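```bash
python3 mm.py p 70 248 289 160 106
```

```text
jaw [ 0.1289 -0.0009  0.074 ] pad [ 0.1464 -0.0281  0.0605] diff 0.0175
```

apply_moves(series="0 0 0 0 0 0.016 0;0 0 0 0 0 0.024 0;0 0 0 0 0 0.032 0")

```text
time: 13.07
position: [0.5216, -0.0876, 0.1349]
tcp_rot: [0.543, 0.454, 0.542, -0.454]
force: [0.4, 3.4, 2.4]
width: -0.002
```

apply_moves(series="0 0 0 0 0 0.008 0")

```text
time: 13.15
position: [0.5221, -0.0904, 0.135]
tcp_rot: [0.543, 0.454, 0.541, -0.454]
force: [-1.2, 3.7, 3.2]
width: 0.0
```

apply_moves(series="0 0 0 0 0 0.008 0")

```text
time: 13.23
position: [0.5227, -0.0928, 0.1354]
tcp_rot: [0.543, 0.455, 0.542, -0.453]
force: [-4.2, 12.6, 9.5]
width: -0.002
```

```bash
python3 st.py
```

```text
13.233 [ 0.0243 -0.0004  0.1354] Fjig [13.09  1.92  9.46]
```

apply_moves(series="0 0 0 0 0 0.008 0")

```text
time: 13.32
position: [0.5231, -0.0946, 0.1358]
tcp_rot: [0.542, 0.455, 0.542, -0.453]
force: [-6.3, 16.2, 9.0]
width: 0.002
```

```bash
python3 st.py; python3 zz.py q 70
```

```text
13.317 [ 0.0224 -0.0005  0.1358] Fjig [17.06  3.37  8.95]
13.3167 [ 0.0224 -0.0005  0.1358]
```

View pics/q_z.png

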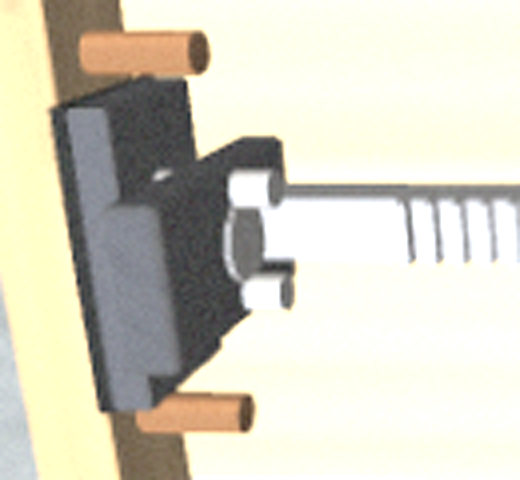

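```bash
python3 mm.py q 70 143 289 66 108
```

```text
jaw [ 0.13   -0.0007  0.074 ] pad [ 0.1466 -0.028   0.0605] diff 0.0166
```

apply_moves(series="0 -0.004 0 0 0 -0.06 0;0 -0.004 0 -0.05 0 -0.075 0;0 -0.004 0 -0.15 0 -0.075 0;0 -0.004 0 -0.2 0 -0.075 0;0 -0.004 0 -0.2 0 -0.075 0")

```text
time: 13.78
position: [0.5201, -0.0733, 0.1997]
tcp_rot: [0.545, 0.455, 0.539, -0.453]
force: [0.1, -0.1, -0.1]
width: 0.001
```

```bash
python3 st.py r;python3 - <<'E'
from h import *
from bench import readout
s=readout.get_state();print(q2R(s['tcp_rot']).round(4))
E
```

```text
13.783 [ 0.0439 -0.0013  0.1997] Fjig [-0.12 -0.11 -0.09]
trigger_roll [232.9 318.4] 0.77 [0.0118 0.0012 0.131 ]
strip [198.7 145.7] 0.63 [ 1.617e-01 -1.000e-04  4.000e-02]
[[ 0.0015  0.9845  0.1752]
 [-0.0028  0.1752 -0.9845]
 [-1.      0.001   0.003 ]]
```

View pics/r.png

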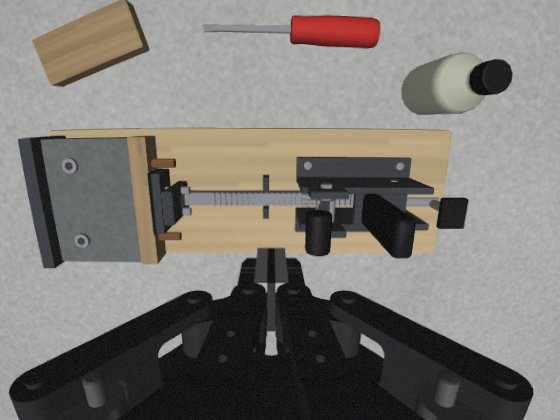

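apply_moves(series="0 0 0 0 -0.004 0.5 0;0 0 0 0 -0.004 0.5 0;0 0 0 0 -0.004 0.5 0;0 0 0 0 -0.004 0.5 0;0 0 0 0.1 -0.004 0.5 0;0 0 0 0.2 -0.004 0.5 0;0 0 0 0.26 -0.004 0.5 0;0 0 0 0.26 -0.004 0.5 0")

```text
time: 14.65
position: [0.5417, -0.2206, 0.1116]
tcp_rot: [0.54, 0.453, 0.543, -0.455]
force: [-0.0, 0.4, -0.9]
width: 0.005
```

```bash
python3 st.py s
```

```text
14.65 [-0.1049  0.0034  0.1116] Fjig [ 0.39 -0.05 -0.94]
trigger_roll [ 65.3 277.4] 0.55 [-0.1074 -0.0826  0.131 ]
strip [ 67.  272.4] 0.64 [-0.1061 -0.0957  0.04  ]
tab_top [253.8 274.2] 0.6 [-0.1069  0.0009  0.088 ]
```

View pics/s.png

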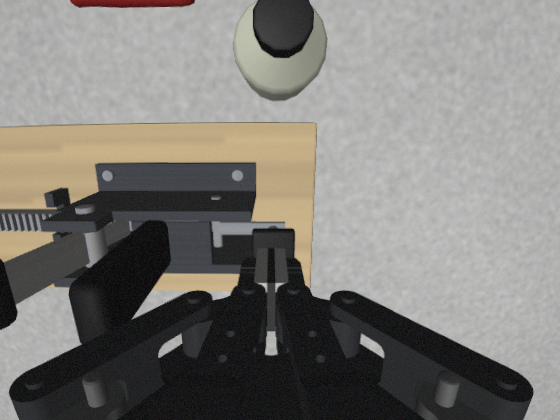

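apply_moves(series="0 0 0 0.01 0.011 0.005 0;0 0 0 0.025 0.011 0.005 0;0 0 0 0.04 0.011 0.005 0;0 0 0 0.052 0.011 0.005 0")

```text
time: 15.18
position: [0.5484, -0.2223, 0.1033]
tcp_rot: [0.544, 0.454, 0.54, -0.454]
force: [-0.4, 0.9, 8.4]
width: -0.0
```

```bash
python3 st.py
```

```text
15.183 [-0.1077 -0.0029  0.1033] Fjig [1.   0.22 8.36]
```

apply_moves(series="0 0 0 0.012 0 0 0;0 0 0 0.024 0 0 0;0 0 0 0.024 0 0 0;0 0 0 0.024 0 0 0")

```text
time: 15.52
position: [0.5484, -0.2223, 0.0962]
tcp_rot: [0.544, 0.454, 0.54, -0.454]
force: [-1.0, 1.8, 5.9]
width: -0.004
```

```bash
python3 st.py t
```

```text
15.517 [-0.1077 -0.003   0.0962] Fjig [1.95 0.64 5.88]
```

View pics/t.png

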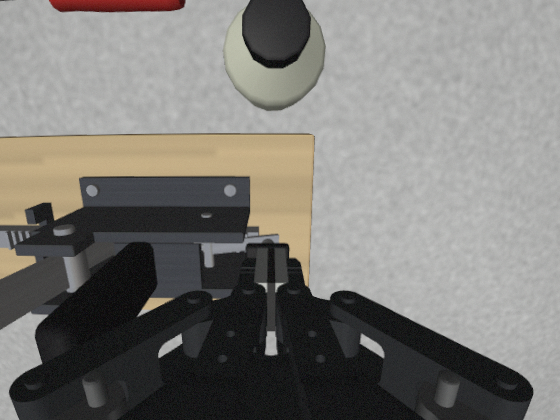

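apply_moves(series="0 0 0 0.002 0 0 0;0 0 0 0.002 0 0 0;0 0 0 0.002 0 0 0;0 0 0 0.002 0 0 0;0 0 0 0.002 0 0 0;0 0 0 0.002 0 0 0;0 0 0 0.002 0 0 0;0 0 0 0.002 0 0 0;0 0 0 0.002 0 0 0;0 0 0 0.002 0 0 0;0 0 0 0.002 0 0 0;0 0 0 0.002 0 0 0")

```text
time: 16.72
position: [0.5484, -0.2223, 0.0959]
tcp_rot: [0.544, 0.454, 0.54, -0.454]
force: [-1.8, 0.8, 5.4]
width: -0.001
```

```bash
python3 st.py; python3 - <<'E'
import cv2
from bench import vision
for n in ('top','side'):
    cv2.imwrite(f'pics/u_{n}.png',vision.camera(n)[:,:,::-1])
im=cv2.imread('pics/u_side.png')[160:380,200:400]; cv2.imwrite('pics/us.png',cv2.resize(im,None,fx=2.7,fy=2.7,interpolation=cv2.INTER_CUBIC))
im=cv2.imread('pics/u_top.png')[170:320,160:380]; cv2.imwrite('pics/ut.png',cv2.resize(im,None,fx=3.6,fy=3.6,interpolation=cv2.INTER_CUBIC))
E
```

```text
16.717 [-0.1077 -0.003   0.0959] Fjig [1.11 1.6  5.36]
```

View pics/us.png

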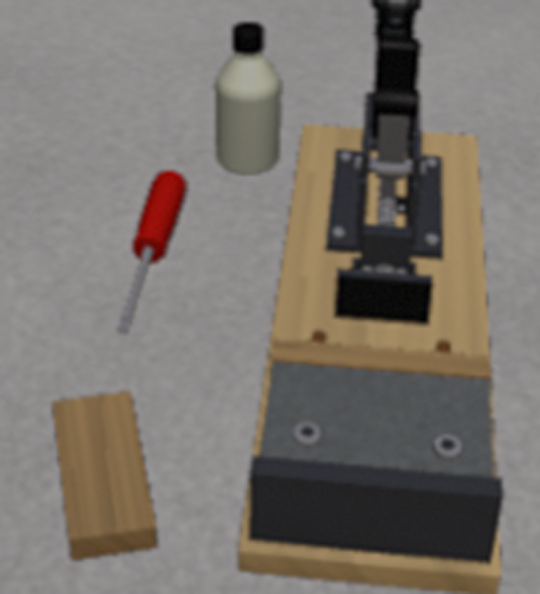

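View pics/ut.png

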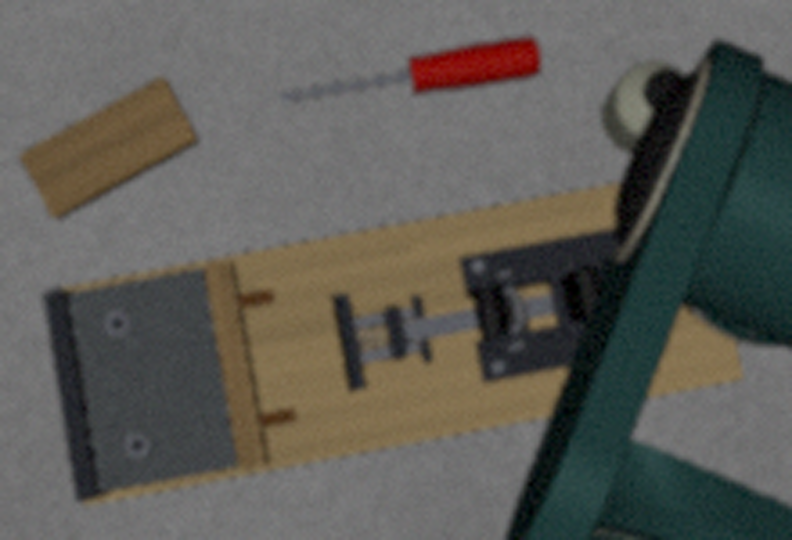

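apply_moves(series="0 0 0 0.001 0 0 0;0 0 0 0.001 0 0 0;0 0 0 0.001 0 0 0;0 0 0 0.001 0 0 0;0 0 0 0.001 0 0 0;0 0 0 0.001 0 0 0;0 0 0 0.001 0 0 0;0 0 0 0.001 0 0 0;0 0 0 0.001 0 0 0;0 0 0 0.001 0 0 0;0 0 0 0.001 0 0 0;0 0 0 0.001 0 0 0")

```text
time: 17.82
position: [0.5484, -0.2223, 0.0958]
tcp_rot: [0.544, 0.454, 0.54, -0.454]
force: [-1.4, -0.4, 5.7]
width: -0.002
```

```bash
cat > tp.py <<'E'
import cv2,sys
from bench import vision
n=sys.argv[1]
cv2.imwrite(f'pics/{n}.png',vision.camera('top')[:,:,::-1])
im=cv2.imread(f'pics/{n}.png')[170:320,160:380]; cv2.imwrite(f'pics/{n}z.png',cv2.resize(im,None,fx=3.6,fy=3.6,interpolation=cv2.INTER_CUBIC))
E
python3 tp.py v
```

apply_moves(series="0 0 0 0.001 0 0 0;0 0 0 0.001 0 0 0;0 0 0 0.001 0 0 0;0 0 0 0.001 0 0 0;0 0 0 0.001 0 0 0;0 0 0 0.001 0 0 0;0 0 0 0.001 0 0 0;0 0 0 0.001 0 0 0;0 0 0 0.001 0 0 0;0 0 0 0.001 0 0 0;0 0 0 0.001 0 0 0;0 0 0 0.001 0 0 0")

```text
time: 18.87
position: [0.5484, -0.2223, 0.0956]
tcp_rot: [0.544, 0.454, 0.54, -0.454]
force: [-0.9, 0.4, 5.0]
width: -0.002
```

```bash
python3 st.py; python3 tp.py w; python3 - <<'E'
import cv2,numpy as np
a=cv2.imread('pics/vz.png')[250:480,:500];b=cv2.imread('pics/wz.png')[250:480,:500]; cv2.imwrite('pics/vw.png',np.vstack([a,b]))
E
```

```text
18.867 [-0.1077 -0.003   0.0956] Fjig [0.6  0.84 5.04]
```

View pics/vw.png

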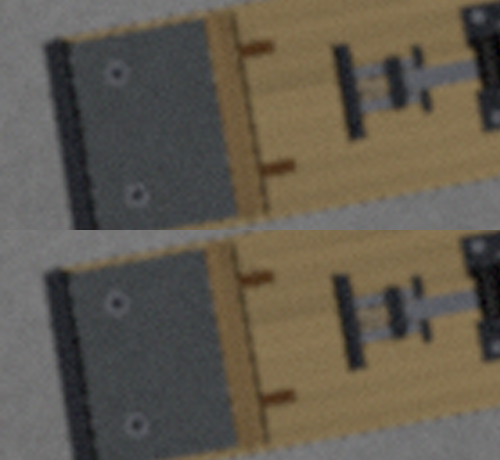

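```bash
python3 - <<'E'
from h import *
from bench import vision
t=vision.calibration('top')
f=lambda x,y:(170+(y+.5)/3.6-.5,160+(x+.5)/3.6-.5)
for n,p,z in (('pad now',(342,342),.0605),('pad start',(308,348),.0605),('strip rear now',(250,360),.056),('strip front now',(222,365),.056),('strip rear start',(264,360),.056)):
    print(n,jig(at_z(t,f(*p),z)).round(4))
E
```

```text
pad now [ 0.0974 -0.0025  0.0605]
pad start [ 0.1171 -0.0028  0.0605]
strip rear now [ 0.1513 -0.0026  0.056 ]
strip front now [ 0.1676 -0.0028  0.056 ]
strip rear start [ 0.1434 -0.001   0.056 ]
```

apply_moves(series="0 0 0 -0.05 0 0 0;0 0 0 -0.15 0 0 0;0 0 0 -0.28 0 0 0;0 0 0 -0.35 0 0 0;0 0 0 -0.35 0 0 0;0 0 0 -0.35 0 0 0")

```text
time: 19.42
position: [0.5483, -0.2221, 0.2016]
tcp_rot: [0.545, 0.454, 0.539, -0.454]
force: [-0.5, -0.0, -0.3]
width: -0.006
```

```bash
python3 st.py x; python3 tp.py y
```

```text
19.417 [-0.1074 -0.0029  0.2016] Fjig [ 0.06  0.46 -0.35]
trigger_roll [233.1  92.4] 0.75 [0.0135 0.0005 0.131 ]
strip [ 89.1 271.2] 0.24 [-0.1091 -0.099   0.04  ]
tab_top [214.  269.6] 0.96 [-1.074e-01  1.000e-04  8.800e-02]
```

View pics/x.png

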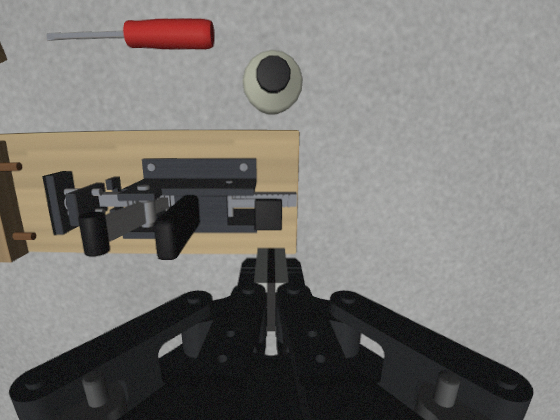

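View pics/yz.png

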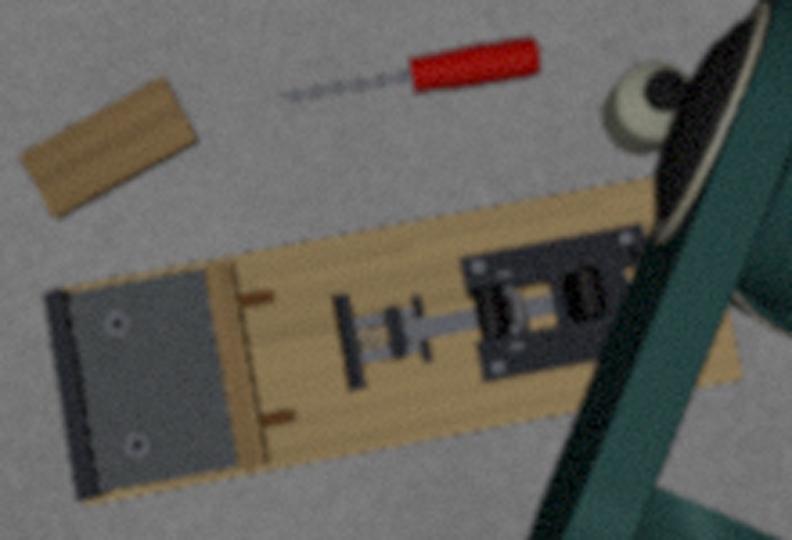

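The pictures show the strip flush on the board, the jaw back, the trigger at rest and the tab up. The bottle, driver and offcut stand where they were at the start, so I am handing the job in.

```bash
python3 -c "
from bench import order
print(order.job_done())"
```

```text
the job is handed in; nothing more can be done
None
```

The strip is home, the jaw has run back, and I handed the job in at about 19.5 s of the 58 s.

**What I did:** With shut fingers I pushed the trigger roll through four full strokes and one shorter fifth stroke. The fifth stopped at 18 N of push, which is about 17.5 N of clamping. I let the trigger go, made a brief part-stroke to check the nip (17 N push, about 16 N clamping), and let go again. Then I held the release tab about 11 mm down for over 3 s and lifted clear.

**Last checks:**
- **Strip:** its rear face measured 151.3 mm in the jig's frame, against 152 mm when home. It looks flush on the board.
- **Jaw:** the pad front measured 97.4 mm, against 98.5 mm with the jaw on its stop. It did not move between the last pictures.
- **Rest of the clamp:** the trigger is at rest and the tab is up.
- **Things around the jig:** the bottle, driver and offcut look unmoved in the top picture.
- **Robot:** it is touching nothing.

**Less certain:**
- **Held clamping force:** after the ratchet dropped back to its tooth, I could only infer it, at about 15 to 16 N. That is near the low end of the range you asked for.
- **Force readings:** slow pushes gave noisy readings. At the end of the fourth stroke they came out lower than the spring's compression suggested.
- **Position readings:** the points I measured on the jig came out about 1 to 3 mm behind their stated positions. I put this down to calibration.

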